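Back off the left-hand screw of a glue press and draw out the octagonal tray

TASK

The small glue press has a left-hand screw: turn its bar knob clockwise (seen from above), which lifts the pad, until the engraved line on the knob points straight at the engraved line on top of the press head. Only then take the octagonal tray by its upright tab and draw it straight out towards the open front until no part of its octagon is under the head, leaving it lying flat on the press bed with the knob still at its mark. Leave the tape roll, cup and wooden block beside the press where they are.

Things in the scene. Friction and masses are not known exactly. Their poses are not given: they have to be found in the camera images.
- press: Fixed grey bench press. Origin on the table below the screw axis; z up; -x is the open front (towards the robot), +x the column. Aluminium bed plate 150 wide, 12 thick, from x = -220 to +110 mm. Head 66 wide, round in front, reaching 33 mm before the axis, at heights 70 to 96 mm above the table; column at x = 73 to 107 mm.
- screw (a joint): Turn in rad; grows clockwise seen from above. 0 = fully down (stop), 2.4 = engraved lines meet, 3.4 = upper stop; starts at 0 to 0.5. Each rad lifts screw, knob and pad by 4 mm; needs about 0.1 N m, stays where left. The pad (disc 64 across) is 0.5 mm above the tray's inner floor at 0, inside its rim; at 2.4, 4 mm above the rim.
- knob_grip (a point): On the screw axis at grip height: 22 mm above the knob's round flange (62 across), 6 mm below the top of its bar, 128 mm above the table at joint 0. The aluminium bar, 52 long x 14 thick x 28 high, is centred on the axis and its length runs through knob_mark; grip its two long sides from above. Turns with the knob.
- knob_mark (a point): Outer end of the dark engraved line (5 mm wide, 22 long) on top of the knob's bar, 26 mm from the axis, on one end of the bar only; the line also runs down that end of the bar.
- head_mark (a point): Inner end of the dark engraved line (5 mm wide) on top of the head, 36 mm from the screw axis on the column side (press +x), 96 mm above the table; the line runs on 34 mm to the column. The knob is at its mark when, seen from above, axis, knob_mark and head_mark lie in one direction.
- tray: Loose maroon octagonal tray, 100 mm across flats, rim 11 high, 6 thick, inner floor 5 thick, about 0.2 kg. Origin at the centre of the octagon's underside, z up; starts on the bed (12 mm above the table) under the pad. A tongue 30 wide x 6 thick runs along its own -x, out of the press's front, to 104 mm from the origin, and carries the tab.
- tab (a point): Grip point of the tray's upright tab: 90 mm from the tray's origin along its -x, 36 mm above the tray's underside. The tab is a block 20 long (x) x 12 thick (y) and its top is 48 mm above the underside; pinch it across its y from above.
- tape: Bystander: roll of yellowish tape lying flat, 80 across, 24 high; origin at its underside.
- cup: Bystander: white plastic cup, 60 across, 55 high; origin at its underside.
- caul: Bystander: plain wooden block 70 x 45 x 30 mm; origin at its underside.
Things that resemble listed ones, but are neither listed nor needed, are in the scene too. Of the things like the tray, leave any that is purple; of the rest the larger one is meant.

How it is judged:
By the outcome, as a careful person would: the job done as asked, in the order asked, and still so for the second after the job is handed in, with the robot touching nothing.
It also fails if it takes over 58 s, if anything falls off the work surface, if the arm or the gripper's body presses on something with over 40 N, if the wrist force passes 120 N, or if a joint passes its speed limit or range.

ROBOT

A 6-joint arm with a two-finger parallel gripper is mounted at the origin on the work surface. World frame = base frame: x ahead of the robot, y to its left, z up, the work surface at z = 0. Lengths are in m, angles in degrees, forces in N, time in s.
With the tool pointing down it reaches from about 0.35 to 0.975 m from the base axis. Payload 17.4 kg.
Tool frame: the origin (TCP) lies between the finger pads; the fingertips stand ahead of it and the grasp point (between the pads) is the TCP (env.tips_ahead is the z of the fingertips in the tool frame, in m); z points along the fingers, y is the line along which they close (so a half turn about z gives the same grasp; the last joint's range is limited). The gripper opens to 85 mm and grips with 20 to 120 N. Pads are 22 mm wide; open, the fingers measure 114 mm over their backs; the gripper's body (76 mm by 85 mm) begins 54 mm behind the grasp point. The pads swing forward as they close: fully open they stand 13 mm farther back than shut.
Start: joints at [72.491, 6.646, 82.598, -0, 90.757, -2.166], TCP at [0.179, 0.651, 0.25] pointing down, gripper open.
Joint ranges: [-162.19, 162.19], [-47.58, 125.68], [4.15, 143.07], [-65.23, 245.23], [0.69, 171.88], [-170.13, 170.13]. Speed limits (degrees/s): [108.29, 108.29, 127.2, 180, 180, 180].

INTERFACE

Orientations are given as [roll, pitch, yaw] about the fixed x, y, z axes, in that order (R = Rz(yaw) Ry(pitch) Rx(roll)).
In Python, from plant import env, cams gives the robot as it stands.
- The arm moves only by the shell command python3 -m creep 'ROWS' [FORCE]. ROWS is JSON, a list of rows, each an object of numbers: "dx", "dy", "dz": the shift along the tool's x, y, z in m; "ax", "ay", "az": the turn, a rotation vector about the tool's x, y, z in degrees; "grip": the opening, from -1 (shut) to 1 (fully open). In form: [{"dx": .., "dy": .., "dz": .., "ax": .., "ay": .., "az": .., "grip": ..}, ...]. A call has 1 to 20 rows; each row shifts and turns the commanded pose from where the row before left it, along the tool's axes as they then stand; what a row does not reach is not made up. A row lasts 1/12 s, in which the tool goes at most 41.7 mm and 7.16 degrees, less where a joint would pass 70% of its speed; a pose out of reach is approached as far as the arm can. A call is refused whole if a number of a shift passes 0.0417 or a number of a turn 7.16, either way. A call with a gripper value outside its range is refused whole. The fingers move at their own pace and stop on an object; FORCE is the grip in N (left out, the last holds). Time passes only in rows, so rows that do not move let the fingers close. It gives the time, the measured TCP pose, the force, the opening and the grip force at its end, in the units of the state.
- env.get_state(): the state, without advancing time (a new reading comes with each control period).
- cams.camera(name): name is "scene" or "top"; returns the picture (480x640x3 uint8, red, green, blue); there is no depth.
- cams.camera_info(name): a dict with "mtx" (3x3 intrinsics, pixels), "extrinsics" (4x4, takes a point from camera to world coordinates). Camera axes: x right, y down, z forward; pixel columns grow to the right and rows downward; lengths in m; the calibration is good to about 2 mm. A picture is of the moment at which its call begins. camera_info takes no time and is no camera call.
- env.hand_in(): hands the job in; it is judged then, once.
Trained networks look in the newest picture that a camera, given by its name, has taken for a name from the list of things; names that differ only in an ending like _2 or _b are one class to them, and where a whole thing is asked for, a point or a joint stands for the part that bears it (a point fixed in the world has none). Each returns a list of dicts, best first, with "p" (0 to 1); they miss things now and then, are a little off and sometimes report something else, mostly with a low value. They report only what shows in the picture. A call takes as long as a camera call. They do not tell look-alikes from the thing itself.
- cams.look_for(camera, target): "rect" ([left, top, right, bottom] in pixels, round what is visible of it).
- cams.regions_of(camera, target): "pixels" (480x640 bool, what is visible of it) and "rect" ([left, top, right, bottom] in pixels, round what is visible of it).
- cams.spot_point(camera, target): "location" ([column, row] in pixels: a listed point, or the origin of a listed thing).
The state is a dict: "clock": time; "joint_pos": joint angles; "joint_vel": joint speeds; "tau": joint torques, N m; "eef_pos": TCP position; "ee_rot": TCP orientation; "force": force on the tool from outside, world axes, zero at the start; "wrist_torque": the same for the moment, N m; "grip_width": opening from 0.0 (shut) to 1.0 (fully open); "grip_force": force on a finger pad.
Only numpy, scipy, OpenCV 4.12 (cv2) and the standard library are available. Lean on these libraries where they do the work, as an engineer would, in place of code of your own. Each camera call takes 0.05 s, during which the arm holds its last target. There are 200 camera calls.

## Working session

There is one attempt and no reset: what is moved stays moved. The work goes in short steps, Python scripts to look and compute and a shell command to move; the robot and the scene stay as the last step left them, time stands still between calls to the robot, and variables do not carry over. Pictures are saved under pics/ and viewed, at most 10 in all, crops included, and the job is handed in when it is done.

```bash
ls; mkdir -p pics
python3 - <<'E'
from plant import env, cams
import cv2,numpy as np
print(env.get_state(), env.tips_ahead)
for c in ("scene","top"):
    im=cams.camera(c); cv2.imwrite(f"pics/{c}0.png",im[:,:,::-1])
    i=cams.camera_info(c); print(c,np.round(i["mtx"],1).tolist(),np.round(i["extrinsics"],4).tolist())
    for t in ("knob_grip","knob_mark","head_mark","tab","tray","press"):
        print(t,[(np.round(d["location"],1).tolist(),round(d["p"],2)) for d in cams.spot_point(c,t)][:4])
E
```

```text
pics
{'clock': 0.0, 'joint_pos': array([ 7.24896029e+01,  6.67266806e+00,  8.26385639e+01, -3.57834369e-05,
        9.07565197e+01, -2.16707496e+00]), 'joint_vel': array([-0.07924741,  0.03133936,  0.01243171, -0.02505977,  0.02596818,
        0.01402845]), 'tau': array([ 5.28334494e-04, -7.31979346e+01, -6.32486701e+01, -4.16962405e-05,
        6.49964160e-03,  1.12849744e-05]), 'eef_pos': array([0.17857321, 0.65075486, 0.24954877]), 'ee_rot': array([-1.79932296e+02, -2.52617428e-03,  1.64656676e+02]), 'force': array([-0.65220329,  0.20266163, -0.32123267]), 'wrist_torque': array([ 0.01710388, -0.01311028,  0.02719221]), 'grip_force': 0.0, 'grip_width': 1.002862227958153} 0.019
scene [[481.6, 0.0, 316.9], [0.0, 481.6, 233.6], [0.0, 0.0, 1.0]] [[0.6656, 0.3981, -0.6312, 1.176], [0.7459, -0.3805, 0.5466, -0.4248], [-0.0226, -0.8347, -0.5503, 0.5433], [0.0, 0.0, 0.0, 1.0]]
knob_grip [([341.9, 205.8], 0.61)]
knob_mark [([351.0, 197.3], 0.58)]
head_mark [([354.2, 233.6], 0.66)]
tab [([312.0, 224.9], 0.97), ([263.5, 351.0], 0.81), ([248.1, 279.3], 0.61)]
tray [([344.9, 260.1], 0.91), ([228.3, 422.8], 0.91), ([214.2, 292.6], 0.76)]
press [([342.5, 266.3], 0.83)]
top [[448.8, 0.0, 320.7], [0.0, 448.8, 236.3], [0.0, 0.0, 1.0]] [[-0.0126, -0.9954, 0.0948, 0.5712], [-0.9999, 0.0123, -0.0042, 0.0208], [0.003, -0.0948, -0.9955, 1.0294], [0.0, 0.0, 0.0, 1.0]]
knob_grip [([288.7, 231.1], 0.85), ([290.5, 215.4], 0.4)]
knob_mark [([278.6, 234.7], 0.66), ([298.2, 240.3], 0.19)]
head_mark [([288.2, 217.9], 0.7)]
tab [([406.7, 190.3], 0.88), ([292.0, 277.3], 0.76), ([365.0, 260.3], 0.71), ([290.7, 216.0], 0.47)]
tray [([298.3, 232.0], 0.97), ([389.6, 277.1], 0.79), ([438.5, 176.9], 0.72)]
press [([297.5, 239.8], 0.65)]
```

View pics/scene0.png

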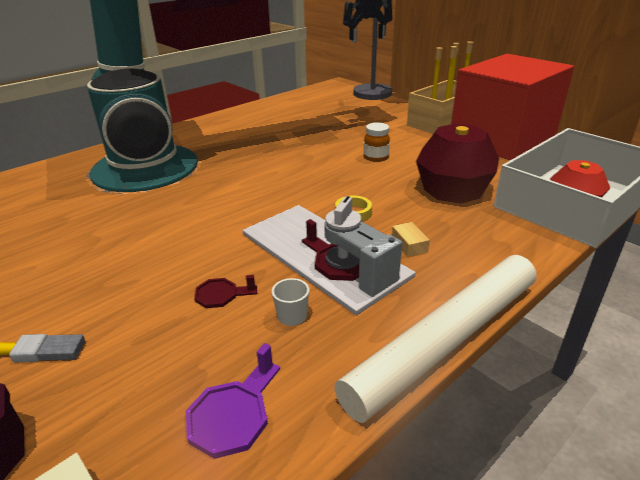

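View pics/top0.png

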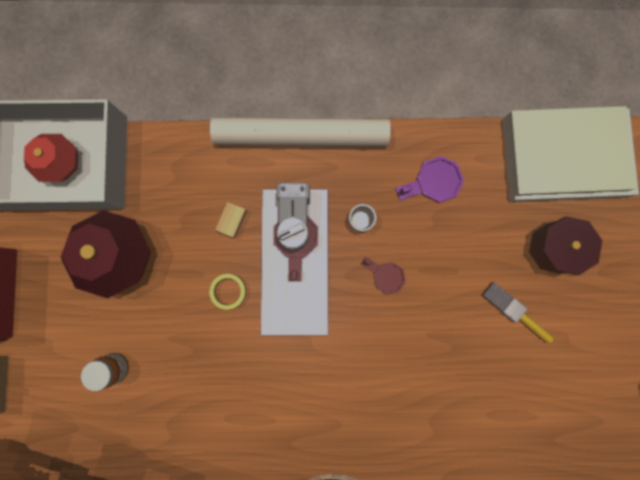

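Run:
```python
import cv2,numpy as np
t=cv2.imread('pics/top0.png')
cv2.imwrite('pics/topc.png',cv2.resize(t[170:300,230:370],None,fx=5,fy=4.6,interpolation=cv2.INTER_CUBIC)[:600])
```

```text
(no output)
```

View pics/topc.png

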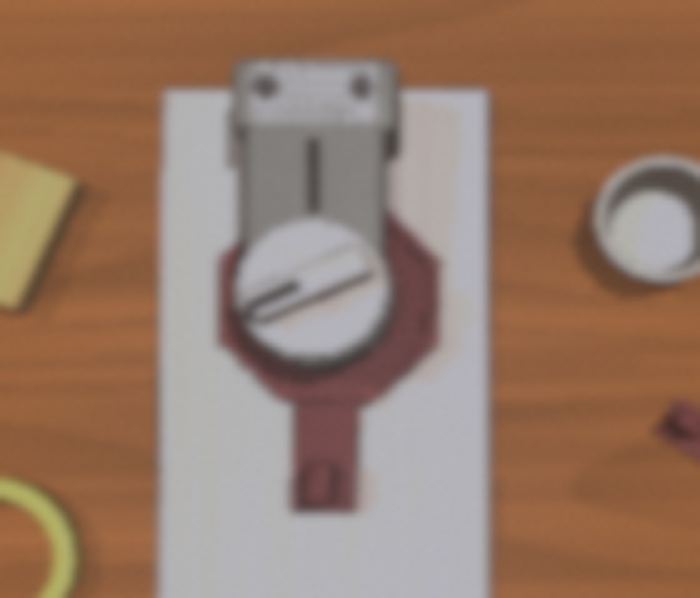

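The scene picture shows the press at about (345,240), with the tray's tab at (312,230), the bar knob at (342,208), the cup at (291,300) and decoy trays (one purple, one smaller maroon). In the top view the knob's mark points left and slightly forward at about (279,239), and the head line runs (292.6,200)–(292.6,216). The knob needs roughly 115° clockwise. Next I'll triangulate.

```bash
cat > h.py <<'E'
import cv2,numpy as np
from plant import env,cams
def ray(c,uv):
    i=cams.camera_info(c);E=np.array(i["extrinsics"])
    d=E[:3,:3]@np.linalg.solve(np.array(i["mtx"]),[*uv,1]);return E[:3,3],d/np.linalg.norm(d)
def onz(c,uv,z):
    o,d=ray(c,uv);return o+d*(z-o[2])/d[2]
def tri(a,b):
    A=np.zeros((3,3));B=np.zeros(3);rs=[ray("scene",a),ray("top",b)]
    for o,d in rs:
        P=np.eye(3)-np.outer(d,d);A+=P;B+=P@o
    x=np.linalg.solve(A,B);return x,[np.linalg.norm((np.eye(3)-np.outer(d,d))@(x-o))*1e3 for o,d in rs]
E
python3 - <<'E'
from h import *
r=lambda v:np.round(np.array(v)*1e3,1)
for n,a,b in [("grip",(341.9,205.8),(288.7,231.1)),("mark",(351,197.3),(278.6,234.7)),("mark?",(351,197.3),(279,239)),("head",(354.2,233.6),(288.2,217.9)),("head2",(358,232),(292.6,216)),("tab",(312,224.9),(292,277.3)),("tray",(344.9,260.1),(298.3,232))]:
    x,e=tri(a,b);print(n,r(x),np.round(e,1))
g=cv2.imread('pics/top0.png')
# bed corners
print("bed",[r(onz("top",p,.012)) for p in [(262,190),(328,190),(262,334),(328,334)]])
print("headline",[r(onz("top",p,.096)) for p in [(292.6,200),(292.6,216)]])
for c,t,w in (("top","knob_grip",(250,170,350,300)),("scene","knob_grip",0),("top","tab",0),("top","tray",0)):
  for d in cams.regions_of(c,t)[:3]:
    m=d["pixels"].astype(np.uint8);print(c,t,round(d["p"],2),d["rect"],m.sum())
s=cv2.imread('pics/scene0.png')
a=cv2.resize(s[185:275,285:385],None,fx=4,fy=4,interpolation=cv2.INTER_CUBIC)
b=cv2.resize(g[195:285,255:335],None,fx=4.9,fy=4,interpolation=cv2.INTER_CUBIC)
cv2.imwrite('pics/c2.png',np.hstack([a,b]))
E
```

```text
grip [666.3  79.2 127.9] [3.1 3.1]
mark [660.9 101.7 133.2] [0.3 0.3]
mark? [654.7 103.7 129.5] [3.4 3.4]
head [697.7  81.4  85.2] [5.2 5.2]
head2 [704.2  75.8  93.1] [0.4 0.4]
tab [576.4  81.3  46.4] [1. 1.]
tray [678.6  68.5  23.5] [2. 2.]
bed [array([776.6, 150.2,  12. ]), array([774.8,  -1.5,  12. ]), array([450.8, 150.3,  12. ]), array([448.9,   3.1,  12. ])]
headline [array([737.5,  75.2,  96. ]), array([703.5,  75.4,  96. ])]
top knob_grip 0.81 [276.7, 218.5, 306.8, 249.3] 653
scene knob_grip 0.66 [322.2, 197.0, 362.1, 266.1] 1312
top tab 0.83 [362.6, 257.8, 405.6, 292.2] 903
top tab 0.65 [273.8, 219.3, 317.2, 284.4] 1042
top tab 0.59 [396.4, 156.2, 464.2, 204.2] 1939
top tray 0.86 [360.3, 259.7, 405.6, 294.1] 940
top tray 0.86 [394.7, 154.9, 464.1, 204.2] 1913
top tray 0.69 [272.6, 215.4, 315.7, 280.9] 951
```

View pics/c2.png

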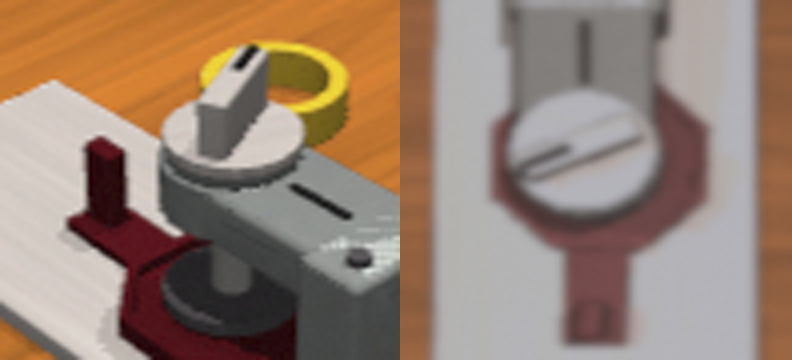

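Run:
```python
from h import *
r=lambda v:np.round(np.array(v)*1e3,1)
def deg(a,b): d=a-b;return round(np.degrees(np.arctan2(d[1],d[0])),1)
S=lambda x,y:(285+x/4-.4,185+y/4-.4); T=lambda x,y:(255+(x-400)/4.9-.4,195+y/4-.4)
for z in (.1345,.136):
    far,near=onz("scene",S(254,49),z),onz("scene",S(215,101),z)
    print(z,r(far),r(near),r((far+near)/2),deg(far,near),np.linalg.norm(far-near))
    print("markline",deg(onz("scene",S(258,47),z),onz("scene",S(236,69),z)))
    a,b=onz("top",T(515,173),z),onz("top",T(570,148),z);print("top",r(a),r(b),deg(a,b))
    a,b=onz("top",T(530,180),z-.004),onz("top",T(645,139),z-.004);print("edge",r(a),r(b),deg(a,b))
# tab top face
# segment tab/tongue by colour: bed-level tongue edges
print(r(onz("scene",S(105,146),.060)), r(onz("top",T(590,318),.060)), tri(S(105,146),T(590,318)))
print("tongue",[r(onz("top",T(*p),.018)) for p in ((566,250),(563,343),(630,250),(628,343))])
print("octagon",[r(onz("top",T(*p),.023)) for p in ((492,125),(490,200),(710,125),(708,185))])
```

```text
0.1345 [658.1  97.8 134.5] [678.3  54.9 134.5] [668.2  76.3 134.5] 115.2 0.047466130244956065
markline 109.3
top [654.3 102.5 134.5] [666.6  80.  134.5] 118.6
edge [651.1  96.7 130.5] [671.2  49.4 130.5] 113.0
0.136 [660.   95.9 136. ] [680.1  53.1 136. ] [670.1  74.5 136. ] 115.2 0.04729196327741786
markline 109.3
top [654.2 102.4 136. ] [666.5  79.9 136. ] 118.6
edge [650.9  96.6 132. ] [671.1  49.3 132. ] 113.0
[581.6  75.6  60. ] [582.5  76.7  60. ] (array([0.58207694, 0.07613623, 0.06006246]), [np.float64(0.6635479738132559), np.float64(0.6635479738131417)])
tongue [array([621.3,  89.9,  18. ]), array([569.2,  91.5,  18. ]), array([620.9,  60.4,  18. ]), array([568.8,  61.8,  18. ])]
octagon [array([692. , 123.2,  23. ]), array([649.6, 124.2,  23. ]), array([690.8,  22.8,  23. ]), array([656.8,  24.1,  23. ])]
```

```bash
python3 -m creep '[{"dx":-0.0312,"dy":-0.0212,"grip":1},{"dx":-0.0312,"dy":-0.0212},{"dx":-0.0312,"dy":-0.0212},{"dx":-0.0312,"dy":-0.0212},{"dx":-0.0312,"dy":-0.0212},{"dx":-0.0312,"dy":-0.0212},{"dx":-0.0312,"dy":-0.0212},{"dx":-0.0312,"dy":-0.0212},{"dx":-0.0312,"dy":-0.0212},{"dx":-0.0312,"dy":-0.0212},{"dx":-0.0312,"dy":-0.0212},{"dx":-0.0312,"dy":-0.0212},{"dx":-0.0312,"dy":-0.0212},{"dx":-0.0312,"dy":-0.0212},{"dx":-0.0312,"dy":-0.0212},{"dx":-0.0312,"dy":-0.0212},{"dx":-0.0312,"dy":-0.0212},{"dx":-0.0312,"dy":-0.0212},{"dx":-0.0312,"dy":-0.0212},{"dx":-0.0312,"dy":-0.0212}]' 40
python3 -m creep '[{"az":6.2},{"az":6.2},{"az":6.2},{"az":6.2},{"az":6.2},{"az":6.2},{"az":6.2},{"az":6.2},{},{}]'
```

```text
invalid input at $[0]: expected keys dx, dy, dz, ax, ay, az, grip
invalid input at $[0]: expected keys dx, dy, dz, ax, ay, az, grip
```

```bash
python3 -m creep '[{"dx":-0.0312,"dy":-0.0212,"dz":0,"ax":0,"ay":0,"az":0,"grip":1},{"dx":-0.0312,"dy":-0.0212,"dz":0,"ax":0,"ay":0,"az":0,"grip":1},{"dx":-0.0312,"dy":-0.0212,"dz":0,"ax":0,"ay":0,"az":0,"grip":1},{"dx":-0.0312,"dy":-0.0212,"dz":0,"ax":0,"ay":0,"az":0,"grip":1},{"dx":-0.0312,"dy":-0.0212,"dz":0,"ax":0,"ay":0,"az":0,"grip":1},{"dx":-0.0312,"dy":-0.0212,"dz":0,"ax":0,"ay":0,"az":0,"grip":1},{"dx":-0.0312,"dy":-0.0212,"dz":0,"ax":0,"ay":0,"az":0,"grip":1},{"dx":-0.0312,"dy":-0.0212,"dz":0,"ax":0,"ay":0,"az":0,"grip":1},{"dx":-0.0312,"dy":-0.0212,"dz":0,"ax":0,"ay":0,"az":0,"grip":1},{"dx":-0.0312,"dy":-0.0212,"dz":0,"ax":0,"ay":0,"az":0,"grip":1},{"dx":-0.0312,"dy":-0.0212,"dz":0,"ax":0,"ay":0,"az":0,"grip":1},{"dx":-0.0312,"dy":-0.0212,"dz":0,"ax":0,"ay":0,"az":0,"grip":1},{"dx":-0.0312,"dy":-0.0212,"dz":0,"ax":0,"ay":0,"az":0,"grip":1},{"dx":-0.0312,"dy":-0.0212,"dz":0,"ax":0,"ay":0,"az":0,"grip":1},{"dx":-0.0312,"dy":-0.0212,"dz":0,"ax":0,"ay":0,"az":0,"grip":1},{"dx":-0.0312,"dy":-0.0212,"dz":0,"ax":0,"ay":0,"az":0,"grip":1},{"dx":-0.0312,"dy":-0.0212,"dz":0,"ax":0,"ay":0,"az":0,"grip":1},{"dx":-0.0312,"dy":-0.0212,"dz":0,"ax":0,"ay":0,"az":0,"grip":1},{"dx":-0.0312,"dy":-0.0212,"dz":0,"ax":0,"ay":0,"az":0,"grip":1},{"dx":-0.0312,"dy":-0.0212,"dz":0,"ax":0,"ay":0,"az":0,"grip":1}]' 40
python3 -m creep '[{"dx":0,"dy":0,"dz":0,"ax":0,"ay":0,"az":6.2,"grip":1},{"dx":0,"dy":0,"dz":0,"ax":0,"ay":0,"az":6.2,"grip":1},{"dx":0,"dy":0,"dz":0,"ax":0,"ay":0,"az":6.2,"grip":1},{"dx":0,"dy":0,"dz":0,"ax":0,"ay":0,"az":6.2,"grip":1},{"dx":0,"dy":0,"dz":0,"ax":0,"ay":0,"az":6.2,"grip":1},{"dx":0,"dy":0,"dz":0,"ax":0,"ay":0,"az":6.2,"grip":1},{"dx":0,"dy":0,"dz":0,"ax":0,"ay":0,"az":6.2,"grip":1},{"dx":0,"dy":0,"dz":0,"ax":0,"ay":0,"az":6.2,"grip":1},{"dx":0,"dy":0,"dz":0,"ax":0,"ay":0,"az":0,"grip":1},{"dx":0,"dy":0,"dz":0,"ax":0,"ay":0,"az":0,"grip":1}]'
```

```text
clock: 2.57
eef_pos: [0.6692, 0.0752, 0.2504]
ee_rot: [180.0, 0.0, 164.6]
force: [0.6, 0.1, 1.0]
grip_width: 0.999
grip_force: 0.0
clock: 3.4
eef_pos: [0.6682, 0.0769, 0.2503]
ee_rot: [-180.0, 0.0, 115.2]
force: [0.7, 0.6, -1.2]
grip_width: 1.0
grip_force: 0.0
```

```bash
python3 -m creep '[{"dx":0,"dy":0,"dz":0.02,"ax":0,"ay":0,"az":0,"grip":1},{"dx":0,"dy":0,"dz":0.02,"ax":0,"ay":0,"az":0,"grip":1},{"dx":0,"dy":0,"dz":0.02,"ax":0,"ay":0,"az":0,"grip":1},{"dx":0,"dy":0,"dz":0.02,"ax":0,"ay":0,"az":0,"grip":1},{"dx":0,"dy":0,"dz":0.02,"ax":0,"ay":0,"az":0,"grip":1},{"dx":0,"dy":0,"dz":0.01,"ax":0,"ay":0,"az":0,"grip":1},{"dx":0,"dy":0,"dz":0.008,"ax":0,"ay":0,"az":0,"grip":1},{"dx":0,"dy":0,"dz":0,"ax":0,"ay":0,"az":0,"grip":1},{"dx":0,"dy":0,"dz":0,"ax":0,"ay":0,"az":0,"grip":1}]'
python3 -m creep '[{"dx":0,"dy":0,"dz":0,"ax":0,"ay":0,"az":0,"grip":-1},{"dx":0,"dy":0,"dz":0,"ax":0,"ay":0,"az":0,"grip":-1},{"dx":0,"dy":0,"dz":0,"ax":0,"ay":0,"az":0,"grip":-1},{"dx":0,"dy":0,"dz":0,"ax":0,"ay":0,"az":0,"grip":-1},{"dx":0,"dy":0,"dz":0,"ax":0,"ay":0,"az":0,"grip":-1},{"dx":0,"dy":0,"dz":0,"ax":0,"ay":0,"az":0,"grip":-1},{"dx":0,"dy":0,"dz":0,"ax":0,"ay":0,"az":0,"grip":-1},{"dx":0,"dy":0,"dz":0,"ax":0,"ay":0,"az":0,"grip":-1},{"dx":0,"dy":0,"dz":0,"ax":0,"ay":0,"az":0,"grip":-1},{"dx":0,"dy":0,"dz":0,"ax":0,"ay":0,"az":0,"grip":-1}]' 40
python3 -c "
from plant import env;print(env.get_state()['wrist_torque'])"
```

```text
clock: 4.15
eef_pos: [0.6684, 0.077, 0.133]
ee_rot: [180.0, 0.0, 115.1]
force: [0.4, -1.0, 0.5]
grip_width: 0.996
grip_force: 0.0
clock: 4.98
eef_pos: [0.6684, 0.077, 0.1326]
ee_rot: [180.0, 0.0, 115.1]
force: [0.8, 1.3, 3.3]
grip_width: 0.152
grip_force: 42.8
[ 0.15423042 -0.2963563   0.04268626]
```

```bash
python3 -m creep '[{"dx":0,"dy":0,"dz":-0.0004,"ax":0,"ay":0,"az":5.5,"grip":-1},{"dx":0,"dy":0,"dz":-0.0004,"ax":0,"ay":0,"az":5.5,"grip":-1},{"dx":0,"dy":0,"dz":-0.0004,"ax":0,"ay":0,"az":5.5,"grip":-1},{"dx":0,"dy":0,"dz":-0.0004,"ax":0,"ay":0,"az":5.5,"grip":-1},{"dx":0,"dy":0,"dz":-0.0004,"ax":0,"ay":0,"az":5.5,"grip":-1},{"dx":0,"dy":0,"dz":-0.0004,"ax":0,"ay":0,"az":5.5,"grip":-1},{"dx":0,"dy":0,"dz":-0.0004,"ax":0,"ay":0,"az":5.5,"grip":-1},{"dx":0,"dy":0,"dz":-0.0004,"ax":0,"ay":0,"az":5.5,"grip":-1},{"dx":0,"dy":0,"dz":-0.0004,"ax":0,"ay":0,"az":5.5,"grip":-1},{"dx":0,"dy":0,"dz":-0.0004,"ax":0,"ay":0,"az":5.5,"grip":-1},{"dx":0,"dy":0,"dz":0,"ax":0,"ay":0,"az":0,"grip":-1}]'
python3 -m creep '[{"dx":0,"dy":0,"dz":-0.0004,"ax":0,"ay":0,"az":5.5,"grip":-1},{"dx":0,"dy":0,"dz":-0.0004,"ax":0,"ay":0,"az":5.5,"grip":-1},{"dx":0,"dy":0,"dz":-0.0004,"ax":0,"ay":0,"az":5.5,"grip":-1},{"dx":0,"dy":0,"dz":-0.0004,"ax":0,"ay":0,"az":5.5,"grip":-1},{"dx":0,"dy":0,"dz":-0.0004,"ax":0,"ay":0,"az":5.5,"grip":-1},{"dx":0,"dy":0,"dz":-0.0004,"ax":0,"ay":0,"az":5.5,"grip":-1},{"dx":0,"dy":0,"dz":-0.0004,"ax":0,"ay":0,"az":5.5,"grip":-1},{"dx":0,"dy":0,"dz":-0.0004,"ax":0,"ay":0,"az":5.5,"grip":-1},{"dx":0,"dy":0,"dz":-0.0004,"ax":0,"ay":0,"az":5.5,"grip":-1},{"dx":0,"dy":0,"dz":-0.0004,"ax":0,"ay":0,"az":5.5,"grip":-1},{"dx":0,"dy":0,"dz":0,"ax":0,"ay":0,"az":2.5,"grip":-1},{"dx":0,"dy":0,"dz":0,"ax":0,"ay":0,"az":2.5,"grip":-1},{"dx":0,"dy":0,"dz":0,"ax":0,"ay":0,"az":0,"grip":-1},{"dx":0,"dy":0,"dz":0,"ax":0,"ay":0,"az":0,"grip":-1}]'
python3 -c "
from plant import env;print(env.get_state()['wrist_torque'])"
```

```text
clock: 5.9
eef_pos: [0.669, 0.077, 0.1365]
ee_rot: [179.9, -0.1, 59.7]
force: [9.2, 1.2, -0.5]
grip_width: 0.155
grip_force: 42.3
clock: 7.07
eef_pos: [0.6693, 0.0764, 0.1407]
ee_rot: [180.0, -0.2, 0.0]
force: [11.8, -3.2, -0.4]
grip_width: 0.153
grip_force: 42.3
[-0.4883355  -1.94832129 -0.05429094]
```

```bash
python3 -m creep '[{"dx":0,"dy":0,"dz":0,"ax":0,"ay":0,"az":0,"grip":1},{"dx":0,"dy":0,"dz":0,"ax":0,"ay":0,"az":0,"grip":1},{"dx":0,"dy":0,"dz":0,"ax":0,"ay":0,"az":0,"grip":1},{"dx":0,"dy":0,"dz":0,"ax":0,"ay":0,"az":0,"grip":1},{"dx":0,"dy":0,"dz":0,"ax":0,"ay":0,"az":0,"grip":1},{"dx":0,"dy":0,"dz":-0.02,"ax":0,"ay":0,"az":0,"grip":1},{"dx":0,"dy":0,"dz":-0.02,"ax":0,"ay":0,"az":0,"grip":1},{"dx":0,"dy":0,"dz":-0.02,"ax":0,"ay":0,"az":0,"grip":1},{"dx":0,"dy":0,"dz":-0.02,"ax":0,"ay":0,"az":0,"grip":1},{"dx":-0.03,"dy":0,"dz":-0.01,"ax":0,"ay":0,"az":0,"grip":1},{"dx":-0.03,"dy":0,"dz":-0.01,"ax":0,"ay":0,"az":0,"grip":1},{"dx":-0.03,"dy":0,"dz":-0.01,"ax":0,"ay":0,"az":0,"grip":1},{"dx":-0.04,"dy":0,"dz":0,"ax":0,"ay":0,"az":0,"grip":1},{"dx":-0.04,"dy":0,"dz":0,"ax":0,"ay":0,"az":0,"grip":1},{"dx":-0.04,"dy":0,"dz":0,"ax":0,"ay":0,"az":0,"grip":1},{"dx":0,"dy":0,"dz":0,"ax":0,"ay":0,"az":0,"grip":1}]'
python3 - <<'E'
from h import *
s=cams.camera("scene")[:,:,::-1];t=cams.camera("top")[:,:,::-1]
cv2.imwrite("pics/s1.png",s);cv2.imwrite("pics/t1.png",t)
a=cv2.resize(s[185:275,300:400],None,fx=4,fy=6,interpolation=cv2.INTER_CUBIC)
b=cv2.resize(t[190:280,260:326],None,fx=6,fy=6,interpolation=cv2.INTER_CUBIC)
cv2.imwrite('pics/c3.png',np.hstack([a,b]))
E
```

```text
clock: 8.4
eef_pos: [0.4535, 0.0768, 0.2515]
ee_rot: [-180.0, -0.1, 0.1]
force: [0.1, -0.7, 0.1]
grip_width: 1.005
grip_force: 0.0
```

View pics/c3.png

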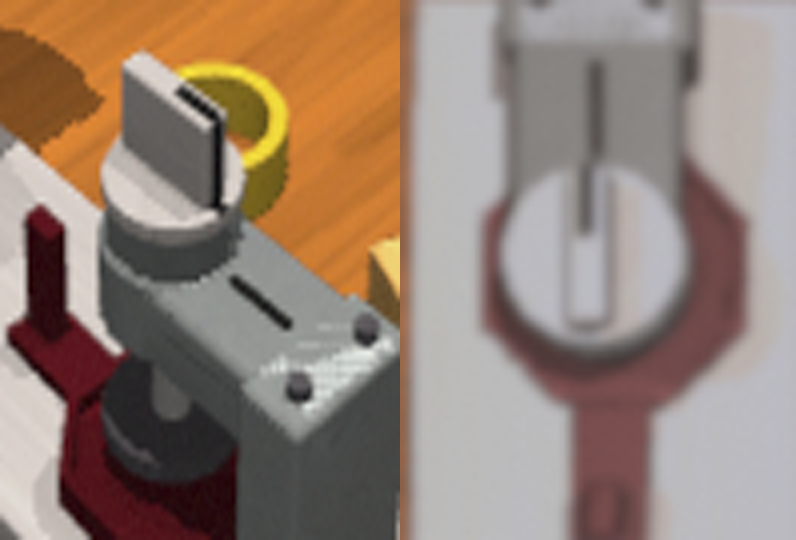

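The crop shows the knob line in line with, or within a few degrees of, the head line. In the top view the knob line is at column about 585 and the head line about 595, offset partly by parallax. I'll quantify it.

Run:
```python
from h import *
t=cv2.cvtColor(cv2.imread("pics/t1.png"),cv2.COLOR_BGR2GRAY).astype(float)
X=lambda c:c/6+260-.4
def cent(r,lo,hi):
    row=t[r,lo:hi];w=np.clip(np.median(row)-8-row,0,None);return (w*np.arange(lo,hi)).sum()/w.sum() if w.sum()>0 else np.nan
def line(rows,lo,hi,z,f=cent):
    P=np.array([onz("top",(f(r,lo,hi),r),z)[:2] for r in rows]);P=P[~np.isnan(P[:,0])]
    k=np.polyfit(P[:,0],P[:,1],1);print(np.round(P*1e3,1).tolist(),"deg",round(np.degrees(np.arctan(k[0])),2), "y@axis",np.polyval(k,.668)*1e3)
line(range(201,216),354-62,354-50,.096) if 0 else line(range(201,216),355-62,365-62,.096) if 0 else line(range(201,215),354-60,354-48,.096) if 0 else None
line(range(201,215),286,370-66,.096)      # head line
line(range(220,229),354-62+1-1,302,.1436) if 0 else line(range(220,228),287,296,.1436) if 0 else None
for r in list(range(200,246,2)): print(r,t[r,278:306].astype(int))
```

```text
[[735.4, 76.0], [733.3, 76.0], [731.2, 76.1], [729.0, 76.1], [726.9, 76.1], [724.8, 76.0], [722.6, 75.9], [720.5, 76.0], [718.4, 76.1], [716.3, 76.1], [714.2, 76.1], [712.0, 76.0], [709.9, 76.0], [707.8, 76.0]] deg 0.05 y@axis 76.00516080928897
200 [ 99 110 124 131 132 132 132 133 133 134 133 132 127 113 101 108 123 132
 134 135 135 135 135 136 136 136 133 123]
202 [110 114 124 131 132 132 133 133 133 133 133 131 123 102  85  94 117 131
 133 135 136 135 135 135 134 135 133 123]
204 [111 116 126 131 133 133 132 133 133 133 133 131 122 102  84  93 117 131
 134 134 136 135 134 135 135 136 134 124]
206 [115 116 126 132 132 133 133 133 132 133 133 132 123 103  85  94 116 130
 133 135 134 135 135 135 137 137 133 125]
208 [121 117 126 132 133 134 134 134 134 134 134 132 125 104  87  94 117 130
 133 134 134 135 135 137 137 136 133 124]
210 [122 118 127 132 133 133 134 134 133 134 134 132 124 103  86  95 117 130
 134 134 135 136 137 136 136 136 132 124]
212 [122 118 126 132 133 133 134 133 133 133 134 134 125 104  87  94 117 130
 133 134 135 135 136 136 136 136 133 124]
214 [123 119 127 131 1
[... 1181 characters left out ...]
188 187 187 187 187 186 175 162 169 182 187 188 186 174 150 145
 163 176 179 183 185 187 187 187 187 182]
236 [161 182 187 188 188 187 187 186 177 162 169 182 187 188 186 174 150 145
 164 176 181 184 185 187 187 187 184 174]
238 [139 169 183 187 188 187 188 186 177 162 169 182 188 188 186 174 151 148
 166 178 182 183 185 186 187 185 174 149]
240 [ 96 132 164 181 186 187 187 186 176 162 170 182 187 187 186 174 152 148
 167 178 182 183 185 186 181 168 143 116]
242 [ 69  89 122 152 172 181 186 185 175 159 161 169 171 171 170 160 143 146
 166 178 180 181 179 172 155 130 105  87]
244 [ 65  66  73  89 111 136 156 170 172 158 141 129 123 122 125 133 143 158
 170 173 167 158 143 128 110  94  81  74]
```

The knob and head lines are aligned within about 0.5°. Next I'll grip the tab.

```bash
python3 -m creep '[{"dx":0.032,"dy":0,"dz":0,"ax":0,"ay":0,"az":0,"grip":1},{"dx":0.032,"dy":0,"dz":0,"ax":0,"ay":0,"az":0,"grip":1},{"dx":0.032,"dy":0,"dz":0,"ax":0,"ay":0,"az":0,"grip":1},{"dx":0.031,"dy":0,"dz":0,"ax":0,"ay":0,"az":0,"grip":1},{"dx":0,"dy":0,"dz":0.03,"ax":0,"ay":0,"az":0,"grip":1},{"dx":0,"dy":0,"dz":0.03,"ax":0,"ay":0,"az":0,"grip":1},{"dx":0,"dy":0,"dz":0.03,"ax":0,"ay":0,"az":0,"grip":1},{"dx":0,"dy":0,"dz":0.03,"ax":0,"ay":0,"az":0,"grip":1},{"dx":0,"dy":0,"dz":0.03,"ax":0,"ay":0,"az":0,"grip":1},{"dx":0,"dy":0,"dz":0.02,"ax":0,"ay":0,"az":0,"grip":1},{"dx":0,"dy":0,"dz":0.02,"ax":0,"ay":0,"az":0,"grip":1},{"dx":0,"dy":0,"dz":0.013,"ax":0,"ay":0,"az":0,"grip":1},{"dx":0,"dy":0,"dz":0,"ax":0,"ay":0,"az":0,"grip":1},{"dx":0,"dy":0,"dz":0,"ax":0,"ay":0,"az":0,"grip":1}]'
python3 -m creep '[{"dx":0,"dy":0,"dz":0,"ax":0,"ay":0,"az":0,"grip":-1},{"dx":0,"dy":0,"dz":0,"ax":0,"ay":0,"az":0,"grip":-1},{"dx":0,"dy":0,"dz":0,"ax":0,"ay":0,"az":0,"grip":-1},{"dx":0,"dy":0,"dz":0,"ax":0,"ay":0,"az":0,"grip":-1},{"dx":0,"dy":0,"dz":0,"ax":0,"ay":0,"az":0,"grip":-1},{"dx":0,"dy":0,"dz":0,"ax":0,"ay":0,"az":0,"grip":-1},{"dx":0,"dy":0,"dz":0,"ax":0,"ay":0,"az":0,"grip":-1},{"dx":0,"dy":0,"dz":0,"ax":0,"ay":0,"az":0,"grip":-1},{"dx":0,"dy":0,"dz":0,"ax":0,"ay":0,"az":0,"grip":-1},{"dx":0,"dy":0,"dz":0,"ax":0,"ay":0,"az":0,"grip":-1}]' 30
```

```text
clock: 9.67
eef_pos: [0.5855, 0.0768, 0.0469]
ee_rot: [180.0, 0.1, 0.1]
force: [-0.4, -0.0, 1.2]
grip_width: 1.003
grip_force: 0.0
clock: 10.5
eef_pos: [0.5854, 0.0769, 0.0477]
ee_rot: [180.0, -0.0, 0.1]
force: [-1.4, -1.0, 5.5]
grip_width: 0.133
grip_force: 29.9
```

```bash
python3 -m creep '[{"dx":-0.003,"dy":0,"dz":0,"ax":0,"ay":0,"az":0,"grip":-1},{"dx":-0.006,"dy":0,"dz":0,"ax":0,"ay":0,"az":0,"grip":-1},{"dx":-0.006,"dy":0,"dz":0,"ax":0,"ay":0,"az":0,"grip":-1},{"dx":-0.006,"dy":0,"dz":0,"ax":0,"ay":0,"az":0,"grip":-1},{"dx":-0.006,"dy":0,"dz":0,"ax":0,"ay":0,"az":0,"grip":-1},{"dx":-0.006,"dy":0,"dz":0,"ax":0,"ay":0,"az":0,"grip":-1},{"dx":-0.006,"dy":0,"dz":0,"ax":0,"ay":0,"az":0,"grip":-1},{"dx":-0.006,"dy":0,"dz":0,"ax":0,"ay":0,"az":0,"grip":-1},{"dx":-0.006,"dy":0,"dz":0,"ax":0,"ay":0,"az":0,"grip":-1},{"dx":-0.006,"dy":0,"dz":0,"ax":0,"ay":0,"az":0,"grip":-1},{"dx":-0.006,"dy":0,"dz":0,"ax":0,"ay":0,"az":0,"grip":-1},{"dx":-0.006,"dy":0,"dz":0,"ax":0,"ay":0,"az":0,"grip":-1},{"dx":-0.006,"dy":0,"dz":0,"ax":0,"ay":0,"az":0,"grip":-1},{"dx":-0.006,"dy":0,"dz":0,"ax":0,"ay":0,"az":0,"grip":-1},{"dx":-0.006,"dy":0,"dz":0,"ax":0,"ay":0,"az":0,"grip":-1},{"dx":-0.006,"dy":0,"dz":0,"ax":0,"ay":0,"az":0,"grip":-1},{"dx":-0.006,"dy":0,"dz":0,"ax":0,"ay":0,"az":0,"grip":-1},{"dx":-0.004,"dy":0,"dz":0,"ax":0,"ay":0,"az":0,"grip":-1},{"dx":0,"dy":0,"dz":0,"ax":0,"ay":0,"az":0,"grip":-1},{"dx":0,"dy":0,"dz":0,"ax":0,"ay":0,"az":0,"grip":-1}]'
python3 -m creep '[{"dx":0,"dy":0,"dz":0,"ax":0,"ay":0,"az":0,"grip":1},{"dx":0,"dy":0,"dz":0,"ax":0,"ay":0,"az":0,"grip":1},{"dx":0,"dy":0,"dz":0,"ax":0,"ay":0,"az":0,"grip":1},{"dx":0,"dy":0,"dz":0,"ax":0,"ay":0,"az":0,"grip":1},{"dx":0,"dy":0,"dz":0,"ax":0,"ay":0,"az":0,"grip":1},{"dx":0,"dy":0,"dz":-0.02,"ax":0,"ay":0,"az":0,"grip":1},{"dx":0,"dy":0,"dz":-0.02,"ax":0,"ay":0,"az":0,"grip":1},{"dx":0,"dy":0,"dz":-0.03,"ax":0,"ay":0,"az":0,"grip":1},{"dx":0,"dy":0,"dz":-0.03,"ax":0,"ay":0,"az":0,"grip":1},{"dx":0,"dy":0,"dz":-0.03,"ax":0,"ay":0,"az":0,"grip":1},{"dx":0,"dy":0,"dz":-0.03,"ax":0,"ay":0,"az":0,"grip":1},{"dx":-0.03,"dy":0,"dz":-0.03,"ax":0,"ay":0,"az":0,"grip":1},{"dx":-0.03,"dy":0,"dz":0,"ax":0,"ay":0,"az":0,"grip":1},{"dx":-0.03,"dy":0,"dz":0,"ax":0,"ay":0,"az":0,"grip":1},{"dx":0,"dy":0,"dz":0,"ax":0,"ay":0,"az":0,"grip":1}]'
python3 - <<'E'
from h import *
s=cams.camera("scene")[:,:,::-1];t=cams.camera("top")[:,:,::-1]
cv2.imwrite("pics/t2.png",t)
a=cv2.resize(s[180:330,240:400],None,fx=2.5,fy=4,interpolation=cv2.INTER_CUBIC)
b=cv2.resize(t[180:330,220:380],None,fx=2.5,fy=4,interpolation=cv2.INTER_CUBIC)
cv2.imwrite('pics/c4.png',np.hstack([a,b]))
g=cv2.cvtColor(t,cv2.COLOR_BGR2GRAY)
for r in (204,212,220,224,232,238): print(g[r,284:300])
E
```

```text
clock: 12.17
eef_pos: [0.4814, 0.0768, 0.0477]
ee_rot: [-180.0, 0.0, 0.1]
force: [-5.3, -0.8, 12.2]
grip_width: 0.138
grip_force: 31.0
clock: 13.42
eef_pos: [0.3898, 0.0767, 0.2377]
ee_rot: [-180.0, -0.1, 0.1]
force: [-1.1, -0.9, 0.0]
grip_width: 1.002
grip_force: 0.0
[131 131 131 131 132 130 122 101  84  94 115 129 133 134 133 134]
[132 132 132 132 132 132 123 104  86  94 115 129 132 133 133 134]
[172 178 174 163 155 133 102 104 137 154 146 150 169 179 180 177]
[185 184 174 159 152 133 102 104 137 153 143 143 163 174 177 179]
[186 184 174 161 166 181 186 185 184 172 148 144 161 174 178 179]
[185 184 174 160 168 181 185 186 184 172 150 146 164 177 180 181]
```

View pics/c4.png

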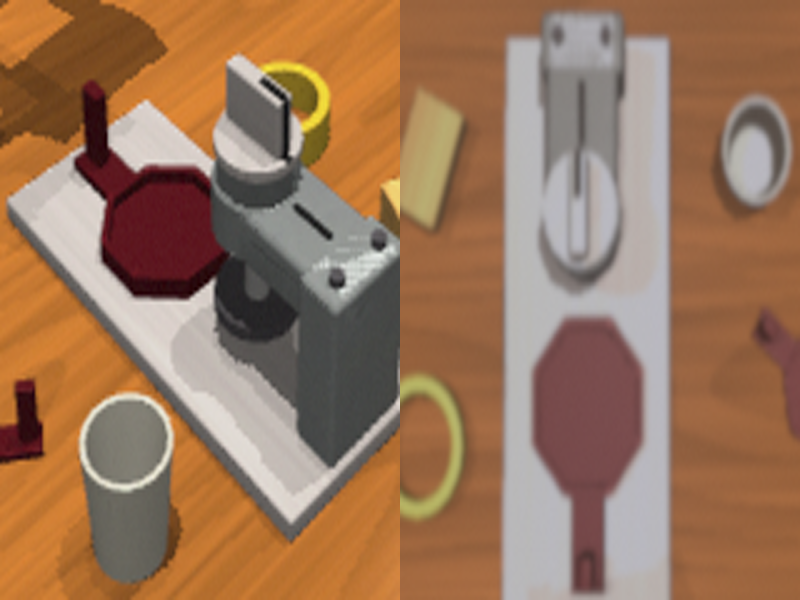

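The picture shows the tray flat on the bed. Its rear edge, at top-view row about 259, is some 15 mm clear of the head's front. The knob is still at its mark, and the tape, cup and block have not moved.

```bash
python3 -c "
from plant import env;print(env.hand_in())"
```

```text
the job is handed in; nothing more can be done
None
```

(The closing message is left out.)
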